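# Clip the thermometer to the pan, refit the cooker's knob and hold it down to light

### The arm

A 6-joint arm with a two-finger parallel gripper is mounted at the origin on a cart in front of the work surface, level with it; the furniture and walls round the work are solid. World frame = base frame: x ahead of the robot, y to its left, z up, the work surface at z = 0. Lengths are in m, angles in rad, forces in N, time in s.
With the tool pointing down it reaches from about 0.35 to 0.875 m from the base axis. Payload 4.2 kg.
Tool frame: the origin (TCP) lies midway between the tips of the shut fingers; the grasp point (between the pads) lies 19 mm behind it (env.hold_point_z is the distance from the TCP to the grasp point, in m); z points along the fingers, x is the direction in which the jaws open and shut, and the axes are right-handed (so a half turn about z gives the same grasp; the last joint's range is limited). The gripper opens to 87 mm and grips with 3 to 60 N. Pads are 19 mm wide; open, the fingers measure 117 mm over their backs; the gripper's body (75 mm by 190 mm) begins 51 mm behind the grasp point.
Start: joints at [1.362, 0.385, 0.008, 0, -1.194, -0.259], TCP at [0.282, 0.558, 0.223] pointing down, gripper open.
Joint ranges: [-3.14, 3.14], [-1.21, 2.06], [-1.07, 1.41], [-3.16, 2.05], [-2.99, -0.16], [-3.1, 3.1]. Speed limits (rad/s): [2.79, 2.79, 3.14, 3.14, 3.14, 3.14].

### API

Orientations are given as a rotation vector (axis times angle).
In Python, from rig import env, vision, nets gives the robot as it stands. The module is installed in compiled form; this text tells all that it offers.
- The arm moves only by the shell command python3 -m inch 'ROWS'. ROWS is JSON, a list of rows, each an object of numbers: "x", "y", "z": the shift along the tool's x, y, z in cm; "rx", "ry", "rz": the turn, a rotation vector about the tool's x, y, z in degrees; "jaw": the opening in per cent of the stroke, from 0 (shut) to 100 (fully open). A call has 1 to 20 rows; each row is the pose to reach, as a shift and turn from the pose commanded when the call began, along the tool's axes at that moment; what a row does not reach only later rows make up. A row lasts 1/12 s, in which the tool goes at most 41.7 mm and 7.16 degrees, less where a joint would pass 70% of its speed; a pose out of reach is approached as far as the arm can. A call with a gripper value outside its range is refused whole. The fingers move at their own pace and stop on an object; the grip force is fixed at half the most. Time passes only in rows, so rows that repeat a pose let the fingers close. It gives the time, the measured TCP pose, the force and the opening at its end, in the units of the state.
- env.sense(): the state, without advancing time (a new reading comes with each control period).
- vision.grab_frame(name): name is "scene" or "top" or "wrist"; returns a dict with "image" (400x640x3 uint8, blue, green, red), "K" (3x3 intrinsics, pixels), "dist_coeffs" ([k1, k2, p1, p2, k3] as OpenCV has them; the pictures are not rectified), "cam_to_world" (4x4, takes a point from camera to world coordinates). Camera axes: x right, y up, looking along -z (the intrinsics and any distortion apply to the point x, -y, -z); pixel columns grow to the right and rows downward; lengths in m; the calibration is good to about 2 mm. A picture is of the moment at which its call begins. There is no depth.
- env.job_done(): hands the job in, once; it reports no verdict.
Trained networks look in a picture, given as the dict that the camera call returned (one of the last four; its "shot" number tells which), for a name from the list of things; names that differ only in an ending like _2 or _b are one class to them, and where a whole thing is asked for, a point or a joint stands for the part that bears it (a point fixed in the world has none). Each returns a list of dicts, best first, with "score" (0 to 1); they miss things now and then, are a little off and sometimes report something else, mostly with a low value. They report only what shows in the picture. A call takes as long as a camera call.
- nets.spot_in(picture, query): "location" ([x, y, z] in m, in world coordinates, good to about 4 mm: the middle of the surface that is visible of it).
- nets.cut_out(picture, query): "region" (400x640 bool, what is visible of it).
The state is a dict: "time": time; "qpos": joint angles; "qvel": joint speeds; "tau": joint torques, N m; "tcp_pos": TCP position; "ee_rot": TCP orientation; "contact_force": force on the tool from outside, world axes, zero at the start; "moment": the same for the moment, N m; "gripper_width": finger opening in m.
Only numpy, scipy, OpenCV 4.12 (cv2) and the standard library are available. Lean on these libraries where they do the work, as an engineer would, in place of code of your own. Each camera call takes 0.05 s, during which the arm holds its last target. There are 200 camera calls.

### The job

Get the little cooker ready and light it: take the red clip thermometer off the bowl's rim and clip it to the rim of the pan on the burner, stem inside the pan, and let go of it. Then pick up the loose black control knob, turn it so that its pointer matches the flat of the brass spindle (pointer to the red dot), push it fully home on the spindle and press it right down against the spring, as the flame safety valve needs. Finish with the gripper still on the knob, holding it pressed down; the pan stays on the burner, and the bowl and the jars around are not to be shoved about or knocked over.

Things in the scene. Friction and masses are not known exactly. Their poses are not given: they have to be found in the camera images.
- thermometer: Dial thermometer with red sprung clip, 57 g, clipped upright on the bowl's far rim. Origin: on the inner jaw's flat gripping face (y=0), at hinge height, 12 mm above the rim. +z up, +y outwards through the wall, +x along the rim to the dial. Jaws 16 mm wide, reach 26 mm below the origin. Dial 32 mm wide, 4-13 mm above the origin, centre x=34, y=-18 mm
- clip_jaw (a joint): angle of the clip's outer half: 0 shut, about 0.17 rad on a 4 mm wall, 0.45 squeezed fully. About 8 N on the tails opens it fully (jaw gap then from y=0 to about +10 mm at the tips); 15 to 30 N grips it firmly. Let go, its spring (about 5 N) shuts it on the wall and draws the inner jaw to the wall's inner face
- clip_tails (a point): where to pinch the clip from above along y: 24 mm above the thermometer's origin. Two red tails, 18 mm wide (x), rise to 34 mm above the origin: inner one upright, outer face at the origin's y=-9 mm; outer one leans out (top at y=+22 mm on a wall, +27 mm shut) and is upright, outer face y=+12 mm, when squeezed: 21 mm overall
- clip_mouth (a point): point between the clip's jaws, y=+2 mm and 20 mm below the thermometer's origin; lies in the middle of the wall when clipped on
- stem_tip (a point): lower end of the thermometer's 4 mm stem, 58 mm below the thermometer's origin, under the dial's centre
- bowl: loose straight-sided white ceramic bowl with a thin blue band, 130 mm wide, 80 mm tall, wall 4 mm, 0.6 kg; origin at the centre of its underside
- pan: loose aluminium saucepan, 160 mm outside diameter, 70 mm tall, upright wall 4 mm thick, about 0.6 kg, standing on the cooker. Origin: centre of its underside. Its 20 mm wide black handle points along its own -x, from 80 to 215 mm from the axis, 42 to 72 mm above the origin; keep the clip away from it
- pan_rim (a point): centre of the pan's mouth, at rim height (70 mm above its underside)
- cooker: fixed white and steel single-burner table cooker, 230 mm (own x, front is -x) by 300 mm (own y), deck 55 mm high; origin at the centre of its underside. Pan support in its left half (+y 60 mm); behind the spindle a low cover 14 mm above the deck (x 5 to 105 mm, y -60 to -140 mm)
- burner (a point): centre of the pan support's top, 73 mm above the worktop, on which the pan stands
- spindle (a joint): how far the cooker's brass control spindle is pressed, in m: 0 to 0.006 (right down), straight down; a spring resists with 4 N at the start of the travel and 10 N at the end
- spindle_tip (a point): centre of the upper end of the upright brass D spindle, 22 mm above the deck near the cooker's front right, on a black disc. 10 mm diameter; its flat is 1.5 mm from the axis on this point's own +x side, towards the red dot at the disc's right (cooker's -y). Tip chamfered 1.5 mm. It does not turn
- knob: loose black knob, 40 g, upright on the worktop, bore down. Origin: centre of its underside. Skirt 42 mm wide, 17 mm tall; on it a bar grip along own x, 38 mm long, 10 mm wide, 17 to 33 mm above the underside, white pointer line at its +x end. The knob goes on only with own +x within about 0.1 rad of the spindle's +x
- knob_seat (a point): end of the knob's D bore, on its axis 14 mm above its underside; meets spindle_tip when fully home (underside then 8 mm above the deck, before pressing). Bore 11.6 mm wide, its flat 2.1 mm from the axis on the pointer's side (+x); it slides freely on the spindle
- knob_pointer (a point): end of the knob's white pointer line: 19 mm from its axis along own +x, at the top of the bar, 33 mm above the underside
- red_dot (a point): red dot on the black disc on the deck, 26 mm from the spindle's axis, on the side of the spindle's flat: the pointer stands over it (7 mm short of it) with the knob on right
- honey_jar: bystander: honey jar with a grey lid, 86 mm wide, 155 mm tall, at the back; origin at the underside
- sweets_jar: bystander: jar of coloured sweets with a red lid, 84 mm wide, 120 mm tall, at the back; origin at the underside
- blue_beaker: bystander: blue beaker, 81 mm wide, 112 mm tall, at the back; origin at the underside
- spice_jar: bystander: spice jar with a red cap, 45 mm wide, 106 mm tall, left of the cooker; origin at the underside
- salt: bystander: salt shaker, 44 mm wide, 90 mm tall, behind the cooker; origin at the underside

How it is judged:
On the way, in this order (a step that is already met when the one before it is completed fails the run):
1. the thermometer is clipped on the pan's rim, stem inside the pan, and let go (horizontal distance between clip_mouth and pan_rim between 0.07 and 0.086 m and z of thermometer in the frame of pan_rim between 0 and 0.021 m and horizontal distance between stem_tip and pan_rim below 0.077 m and angle between thermometer's own z axis and vertical below 0.35 rad and value of joint clip_jaw between 0.06 and 0.32 rad and contact force between thermometer and pan above 0.5 N and not (contact force between the fingers and thermometer above 0.1 N) and horizontal distance between pan and burner below 0.02 m and angle between pan's own z axis and vertical below 0.06 rad and z of pan in the frame of burner between -0.006 and 0.006 m), for 0.3 s.
2. the knob is fully home on the spindle, flat to flat (horizontal distance between knob_seat and spindle_tip below 0.003 m and z of knob_seat in the frame of spindle_tip between -0.003 and 0.0018 m and angle between the x axis of knob and the x axis of spindle_tip, either way round below 0.3 rad and horizontal distance between knob_pointer and red_dot below 0.012 m and angle between knob's own z axis and vertical below 0.15 rad), for 0.1 s.
At the end, for the whole second after the job is handed in: Thermometer let go, clipped upright (20 deg) over the pan rim (hinge 0-21 mm above it), stem inside; pan level on the burner (20 mm); knob home on the spindle (bore end within 1.8 mm of the tip, pointer to the dot), pressed by the fingers, spindle over 4 of its 6 mm down (all of step 1 and all of step 2 and value of joint spindle above 0.004 m and contact force between the fingers and knob above 1 N); the arm keeps its last pose, push and grip.
It fails at once if a jar, the beaker, the salt shaker or the bowl is shoved more than 40 mm or knocked over (distance of any of honey_jar, sweets_jar, blue_beaker, spice_jar, salt, bowl from where it was at the start of the episode above 0.04 m or angle between any of honey_jar, sweets_jar, blue_beaker, spice_jar, salt, bowl's own z axis and vertical above 0.5 rad).
It also fails if it takes over 56 s, if anything falls off the work surface, if the arm or the gripper's body presses on something with over 40 N, if the wrist force passes 120 N, or if a joint passes its speed limit or range.

## Working session

There is one attempt and no reset: what is moved stays moved. The work goes in short steps, Python scripts to look and compute and a shell command to move; the robot and the scene stay as the last step left them, time stands still between calls to the robot, and variables do not carry over. Pictures are saved under pics/ and viewed, about 8 in all and at most 12, crops included, and the job is handed in when it is done.

```bash
mkdir -p pics
cat > h.py <<'E'
import numpy as np, cv2, json
from rig import env, vision, nets
from scipy.spatial.transform import Rotation as R
def ray(f,u,v):
    p=cv2.undistortPoints(np.array([[[u,v]]],float),f["K"],np.array(f["dist_coeffs"],float))[0,0]
    T=np.array(f["cam_to_world"]);d=T[:3,:3]@np.array([p[0],-p[1],-1]);return T[:3,3],d
def atz(f,u,v,z):
    o,d=ray(f,u,v);return o+d*(z-o[2])/d[2]
def proj(f,P):
    T=np.array(f["cam_to_world"]);c=(np.atleast_2d(P)-T[:3,3])@T[:3,:3]
    c=c*[1,-1,-1]
    return cv2.projectPoints(c,np.zeros(3),np.zeros(3),np.array(f["K"],float),np.array(f["dist_coeffs"],float))[0][:,0]
def rel(P=None,yaw_x=None):
    "shift in tool axes cm to world TCP target P"
    s=env.sense();M=R.from_rotvec(s["ee_rot"]).as_matrix()
    return M.T@(np.array(P)-s["tcp_pos"])*100
E
python3 - <<'E'
from h import *
s=env.sense();print(s["time"],s["tcp_pos"],R.from_rotvec(s["ee_rot"]).as_matrix().round(3).tolist(),s["gripper_width"],env.hold_point_z)
fs={n:vision.grab_frame(n) for n in("scene","top")}
for n,f in fs.items():
    cv2.imwrite(f"pics/{n}0.png",f["image"])
    for q in["thermometer","clip_tails","bowl","pan","pan_rim","cooker","spindle_tip","knob","knob_pointer","red_dot","spice_jar","salt","honey_jar","sweets_jar","blue_beaker"]:
        r=nets.spot_in(f,q);print(n,q,[(np.round(x["location"],3).tolist(),round(x["score"],2)) for x in r[:2]])
E
```

```text
0.0 [0.28153712 0.55731799 0.22144197] [[-0.451, -0.892, -0.001], [-0.892, 0.451, -0.002], [0.002, -0.0, -1.0]] 0.08719687133100641 0.0187
scene thermometer [([0.626, -0.239, 0.104], 0.53)]
scene clip_tails [([0.622, -0.244, 0.102], 0.7)]
scene bowl [([0.584, -0.244, 0.026], 0.62), ([0.543, 0.211, 0.1], 0.29)]
scene pan [([0.544, 0.213, 0.102], 0.73), ([0.475, 0.082, 0.053], 0.4)]
scene pan_rim [([0.544, 0.212, 0.099], 0.6)]
scene cooker [([0.479, 0.083, 0.054], 0.55), ([0.624, -0.244, 0.107], 0.41)]
scene spindle_tip [([0.476, 0.085, 0.055], 0.72)]
scene knob [([0.399, -0.21, 0.02], 0.62), ([0.644, -0.231, 0.109], 0.32)]
scene knob_pointer [([0.402, -0.213, 0.016], 0.65), ([0.624, -0.243, 0.103], 0.54)]
scene red_dot [([0.473, 0.087, 0.056], 0.94)]
scene spice_jar [([0.606, 0.426, 0.077], 0.86), ([0.402, -0.213, 0.02], 0.29)]
scene salt [([0.717, 0.289, 0.051], 0.53)]
scene honey_jar [([0.742, 0.184, 0.118], 0.56)]
scene sweets_jar [([0.744, 0.079, 0.095], 0.72)]
scene blue_beaker [([0.76, -0.024, 0.072], 0.74)]
top thermometer [([0.625, -0.255, 0.107], 0.67)]
top clip_tails [([0.62
[... 155 characters left out ...]
 0.053], 0.57)]
top pan_rim [([0.536, 0.216, 0.074], 0.9)]
top cooker [([0.628, -0.259, 0.102], 0.75), ([0.514, 0.09, 0.049], 0.66)]
top spindle_tip [([0.406, -0.208, 0.018], 0.36)]
top knob [([0.616, 0.427, 0.104], 0.74), ([0.406, -0.202, 0.018], 0.72)]
top knob_pointer [([0.406, -0.205, 0.017], 0.66), ([0.574, -0.244, 0.003], 0.19)]
top red_dot [([0.513, 0.088, 0.052], 0.9), ([0.627, -0.255, 0.102], 0.46)]
top spice_jar [([0.615, 0.427, 0.102], 0.82), ([0.408, -0.208, 0.019], 0.26)]
top salt [([0.718, 0.298, 0.084], 0.58), ([0.514, 0.09, 0.051], 0.48)]
top honey_jar [([0.757, 0.194, 0.154], 0.7)]
top sweets_jar [([0.762, 0.09, 0.121], 0.87)]
top blue_beaker [([0.787, -0.021, 0.052], 0.68)]
```

Run:
```python
import cv2,numpy as np
t=cv2.imread("pics/top0.png");cv2.imwrite("pics/top0b.png",cv2.resize(t,(800,500),interpolation=cv2.INTER_CUBIC))
```

```text
(no output)
```

View pics/top0b.png

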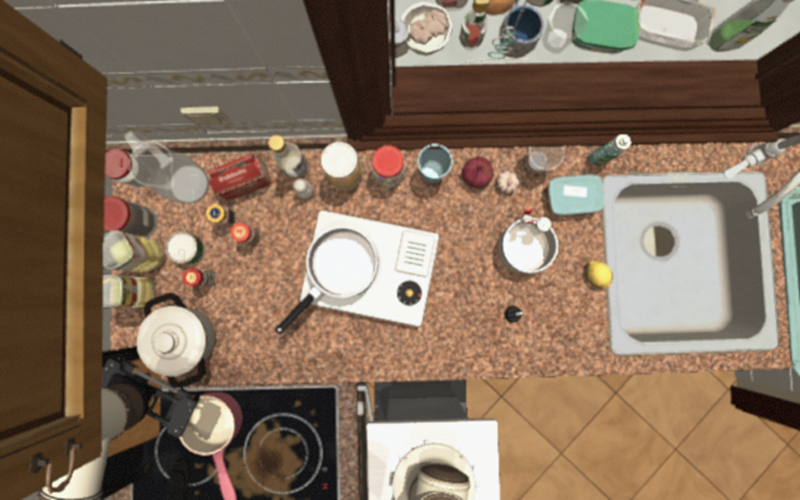

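View pics/scene0.png

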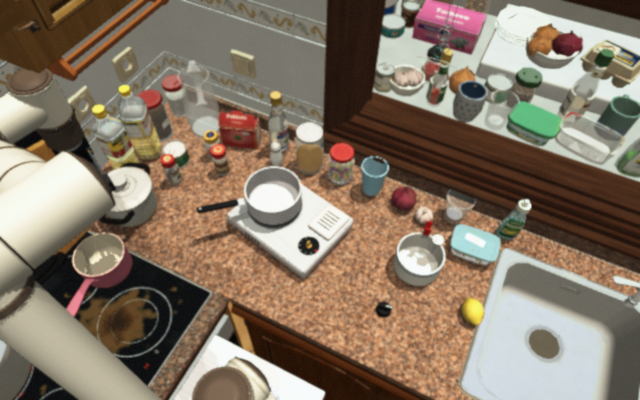

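Top view (scaled 1.25): the pan is at about (343,263), the spindle disc at (409,292), the knob at (513,314), and the bowl at (530,247) with the clip at its far rim, around (530,215). I'll convert these pixels to positions.

Run:
```python
from h import *
f=vision.grab_frame("top");im=f["image"]
k=1.25
for n,u,v,z in[("c_tl",320,212,.055),("c_tr",438,233,.055),("c_br",422,325,.055),("c_bl",300,303,.055),("disc",409,292,.055),("pan",343,263,.143),("bowl",530,247,.08),("knob",513,314,.033),("clip",529,214,.12)]:
    print(n,atz(f,u/k,v/k,z).round(3))
c=[im[150:190,310:340] ]
def crop(x,y,w,h,s,n): return cv2.resize(im[y:y+h,x:x+w],(w*s,h*s),interpolation=cv2.INTER_CUBIC)
a=crop(390,160,70,100,6,"");b=crop(300,205,60,60,6,"")
out=np.zeros((600,790,3),np.uint8);out[:600,:420]=a;out[:360,425:785]=b
cv2.imwrite("pics/crop1.png",out)
g=vision.grab_frame("scene")
for n,ff in(("top",f),("scene",g)):
  for q in("pan","bowl"):
    r=nets.cut_out(ff,q)
    m=r[0]["region"].astype(np.uint8);ys,xs=np.nonzero(m);print(n,q,r[0]["score"],xs.min(),xs.max(),ys.min(),ys.max(),m.sum())
```

```text
c_tl [0.665 0.254 0.055]
c_tr [ 0.606 -0.029  0.055]
c_br [0.388 0.016 0.055]
c_bl [0.447 0.305 0.055]
disc [0.467 0.044 0.055]
pan [0.535 0.192 0.143]
bowl [ 0.565 -0.243  0.08 ]
knob [ 0.407 -0.206  0.033]
clip [ 0.638 -0.235  0.12 ]
top pan 0.58 221 302 181 266 2942
top bowl 0.67 398 446 174 218 1579
scene pan 0.68 196 303 167 225 3240
scene bowl 0.87 395 444 233 285 1962
```

View pics/crop1.png

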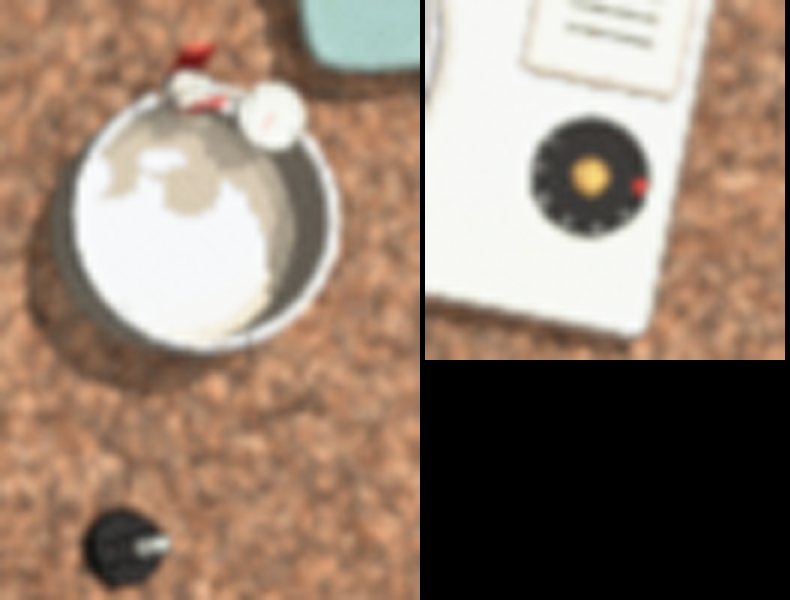

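The networks' spindle and disc estimates disagree with the pixel geometry, so I'm using pixels. Next I'll work out the clip pose and the move towards it.

Run:
```python
from h import *
f=vision.grab_frame("top")
def c1(x,y,z): return atz(f,x/6+390,y/6+160,z)
def c2(x,y,z): return atz(f,(x-425)/6+300,y/6+205,z)
P=dict(bowl=c1(207,222,.08),dial=c1(272,117,.103),otail=c1(195,55,.12),itail=c1(208,103,.12),hinge=c1(190,88,.1),knobc=c1(123,547,.017),kp=c1(168,543,.033),kb=c1(135,546,.033),sp=c2(590,176,.077),disc=c2(590,178,.056),dot=c2(640,187,.056))
for k,v in P.items(): print(k,v.round(4))
print(np.degrees(np.arctan2(*(P["dot"]-P["disc"])[1::-1])),np.degrees(np.arctan2(*(P["kp"]-P["kb"])[1::-1])))
print(np.hypot(*(P["dot"]-P["disc"])[:2]))
print(rel([.60,-.245,.26]))
```

```text
bowl [ 0.5664 -0.245   0.08  ]
dial [ 0.6148 -0.2734  0.103 ]
otail [ 0.6436 -0.2333  0.12  ]
itail [ 0.6203 -0.2384  0.12  ]
hinge [ 0.6303 -0.2349  0.1   ]
knobc [ 0.4062 -0.2098  0.017 ]
kp [ 0.4082 -0.2294  0.033 ]
kb [ 0.4072 -0.2126  0.033 ]
sp [0.4644 0.044  0.077 ]
disc [0.4634 0.0436 0.056 ]
dot [0.4583 0.0189 0.056 ]
-101.69021479640499 -86.45632819136696
0.02520469249080927
[ 57.31248498 -64.60468686  -3.74438516]
```

```bash
python3 -m inch '[{"x":57.3,"y":-64.6,"z":-3.7,"rz":53},{"x":57.3,"y":-64.6,"z":-3.7,"rz":53},{"x":57.3,"y":-64.6,"z":-3.7,"rz":53},{"x":57.3,"y":-64.6,"z":-3.7,"rz":53},{"x":57.3,"y":-64.6,"z":-3.7,"rz":53},{"x":57.3,"y":-64.6,"z":-3.7,"rz":53},{"x":57.3,"y":-64.6,"z":-3.7,"rz":53},{"x":57.3,"y":-64.6,"z":-3.7,"rz":53},{"x":57.3,"y":-64.6,"z":-3.7,"rz":53},{"x":57.3,"y":-64.6,"z":-3.7,"rz":53},{"x":57.3,"y":-64.6,"z":-3.7,"rz":53},{"x":57.3,"y":-64.6,"z":-3.7,"rz":53},{"x":57.3,"y":-64.6,"z":-3.7,"rz":53},{"x":57.3,"y":-64.6,"z":-3.7,"rz":53},{"x":57.3,"y":-64.6,"z":-3.7,"rz":53},{"x":57.3,"y":-64.6,"z":-3.7,"rz":53},{"x":57.3,"y":-64.6,"z":-3.7,"rz":53},{"x":57.3,"y":-64.6,"z":-3.7,"rz":53},{"x":57.3,"y":-64.6,"z":-3.7,"rz":53},{"x":57.3,"y":-64.6,"z":-3.7,"rz":53}]'
python3 - <<'E'
from h import *
print(rel([.60,-.245,.26]))
E
```

```text
[ 57.31248498 -64.60468686  -3.74438516]schema error: expected keys x, y, z, rx, ry, rz, jaw
```

```bash
python3 -m inch '[{"x":57.3,"y":-64.6,"z":-3.7,"rx":0,"ry":0,"rz":53,"jaw":100},{"x":57.3,"y":-64.6,"z":-3.7,"rx":0,"ry":0,"rz":53,"jaw":100},{"x":57.3,"y":-64.6,"z":-3.7,"rx":0,"ry":0,"rz":53,"jaw":100},{"x":57.3,"y":-64.6,"z":-3.7,"rx":0,"ry":0,"rz":53,"jaw":100},{"x":57.3,"y":-64.6,"z":-3.7,"rx":0,"ry":0,"rz":53,"jaw":100},{"x":57.3,"y":-64.6,"z":-3.7,"rx":0,"ry":0,"rz":53,"jaw":100},{"x":57.3,"y":-64.6,"z":-3.7,"rx":0,"ry":0,"rz":53,"jaw":100},{"x":57.3,"y":-64.6,"z":-3.7,"rx":0,"ry":0,"rz":53,"jaw":100},{"x":57.3,"y":-64.6,"z":-3.7,"rx":0,"ry":0,"rz":53,"jaw":100},{"x":57.3,"y":-64.6,"z":-3.7,"rx":0,"ry":0,"rz":53,"jaw":100},{"x":57.3,"y":-64.6,"z":-3.7,"rx":0,"ry":0,"rz":53,"jaw":100},{"x":57.3,"y":-64.6,"z":-3.7,"rx":0,"ry":0,"rz":53,"jaw":100},{"x":57.3,"y":-64.6,"z":-3.7,"rx":0,"ry":0,"rz":53,"jaw":100},{"x":57.3,"y":-64.6,"z":-3.7,"rx":0,"ry":0,"rz":53,"jaw":100},{"x":57.3,"y":-64.6,"z":-3.7,"rx":0,"ry":0,"rz":53,"jaw":100},{"x":57.3,"y":-64.6,"z":-3.7,"rx":0,"ry":0,"rz":53,"jaw":100},{"x":57.3,"y":-64.6,"z":-3.7,"rx":0,"ry":0,"rz":53,"jaw":100},{"x":57.3,"y":-64.6,"z":-3.7,"rx":0,"ry":0,"rz":53,"jaw":100},{"x":57.3,"y":-64.6,"z":-3.7,"rx":0,"ry":0,"rz":53,"jaw":100},{"x":57.3,"y":-64.6,"z":-3.7,"rx":0,"ry":0,"rz":53,"jaw":100}]'
python3 - <<'E'
from h import *
print(rel([.60,-.245,.26]))
f=vision.grab_frame("wrist");cv2.imwrite("pics/w1.png",f["image"]);print(np.array(f["cam_to_world"]).round(3))
E
```

```text
time: 3.62
tcp_pos: [0.589, -0.2183, 0.2584]
ee_rot: [-0.279, 3.129, -0.0]
contact_force: [1.4, 0.8, 0.8]
gripper_width: 0.0868
[-0.61130788 -2.82143171 -0.15647037]
[[-0.984  0.169  0.05   0.602]
 [-0.176 -0.944 -0.279 -0.295]
 [ 0.001 -0.283  0.959  0.421]
 [ 0.     0.     0.     1.   ]]
```

View pics/w1.png

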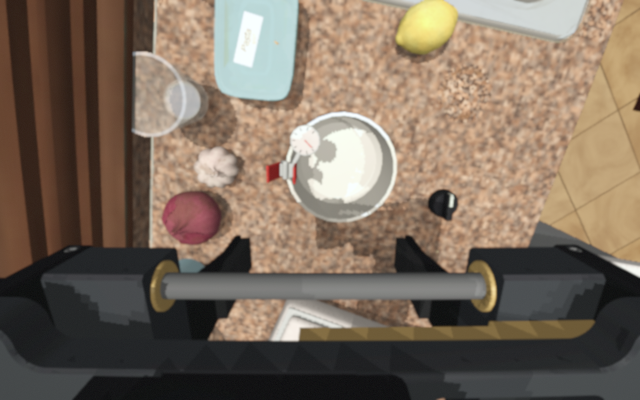

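The wrist view shows the bowl at (342,167), the clip with its red tails at about (272–295,171), and the dial at (305,140). I'll enlarge that area.

Run:
```python
import cv2
im=cv2.imread("pics/w1.png")[100:230,255:405];cv2.imwrite("pics/w1c.png",cv2.resize(im,None,fx=4.6,fy=4.6,interpolation=cv2.INTER_CUBIC))
```

```text
(no output)
```

View pics/w1c.png

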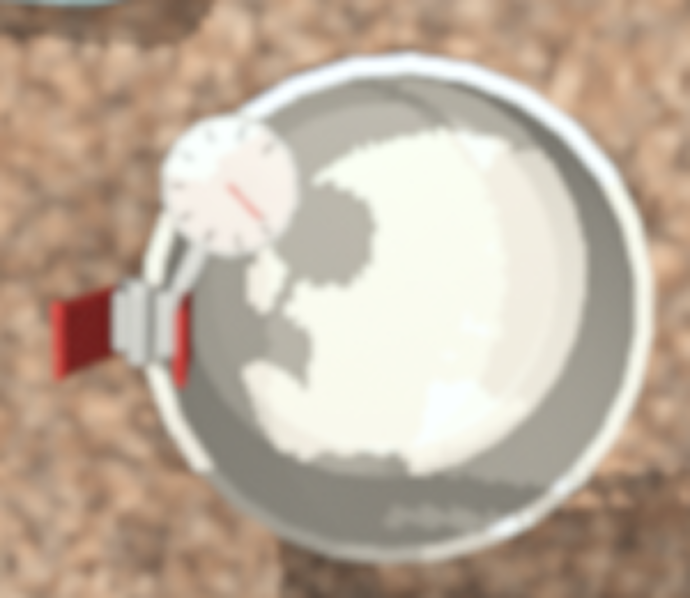

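Run:
```python
from h import *
f=vision.grab_frame("wrist")
def c(x,y,z): return atz(f,x/4.6+255-.4,y/4.6+100-.4,z)
P={k:c(*v) for k,v in dict(o1=(53,303,.126),o2=(58,379,.126),i1=(187,297,.126),i2=(180,385,.126),dial=(231,185,.105),bc=(401,306,.08),bl=(147,300,.08),br=(652,306,.08),bt=(401,55,.08),bb=(401,562,.08),kn=(0,0,0)).items()}
for k,v in P.items(): print(k,v.round(4))
d=lambda a,b:(np.degrees(np.arctan2(*(P[b]-P[a])[1::-1])),np.linalg.norm(P[b]-P[a]))
print(d("o1","o2"),d("i1","i2"),d("bl","br"),d("bt","bb"))
O=(P["o1"]+P["o2"])/2;I=(P["i1"]+P["i2"])/2;print("out",O,"in",I,np.degrees(np.arctan2(*(O-I)[1::-1])),np.linalg.norm(O-I))
# fit with dial, tails: origin & yaw
from scipy.optimize import least_squares
def r(p):
    a=p[2];x=np.array([np.sin(a),-np.cos(a)]);y=np.array([np.cos(a),np.sin(a)])
    e=[p[:2]+x*.034-y*.018-P["dial"][:2],p[:2]+y*.022-O[:2],p[:2]-y*.008-I[:2]]
    return np.concatenate(e)
s=least_squares(r,[.629,-.236,.1]);print(s.x,np.degrees(s.x[2]),s.fun.round(4))
a=s.x[2];g=s.x[:2]+.0015*np.array([np.cos(a),np.sin(a)]);print("grasp",g)
print("J6",env.sense()["qpos"])
```

```text
o1 [ 0.6518 -0.2465  0.126 ]
o2 [ 0.6487 -0.2298  0.126 ]
i1 [ 0.6231 -0.2527  0.126 ]
i2 [ 0.6218 -0.2331  0.126 ]
dial [ 0.6184 -0.2764  0.105 ]
bc [ 0.5726 -0.2522  0.08  ]
bl [ 0.636  -0.2428  0.08  ]
br [ 0.51   -0.2632  0.08  ]
bt [ 0.584  -0.3118  0.08  ]
bb [ 0.5596 -0.1849  0.08  ]
kn [ 0.6986 -0.3096  0.    ]
(np.float64(100.57689313678723), np.float64(0.016936243845058728)) (np.float64(93.85422443465485), np.float64(0.01970484960858575)) (np.float64(-170.8122736262983), np.float64(0.12769353152347954)) (np.float64(100.87410144300651), np.float64(0.12927797888372383))
out [ 0.65025754 -0.23813624  0.126     ] in [ 0.62246646 -0.24291851  0.126     ] 9.763795479210705 0.028199539409866147
[ 0.62976113 -0.24110409  0.1696254 ] 9.718819402387766 [-0.0006 -0.0012  0.0012  0.0007 -0.0006  0.0005]
grasp [ 0.6312396  -0.24085087]
J6 [-1.01783370e-01  3.73259876e-01  7.63136860e-02  1.21316066e-03
 -1.27440771e+00  2.73298232e-01]
```

Run:
```python
from h import *
s=env.sense();print(s["time"],s["tcp_pos"],R.from_rotvec(s["ee_rot"]).as_matrix()[:,0])
print(rel([.631,-.241,.17]),rel([.631,-.241,.098]))
```

```text
3.7167 [ 0.58979196 -0.22122783  0.25690736] [-9.85266471e-01 -1.71024148e-01  8.50193481e-04]
[-3.72932661 -2.64444616  8.69012815] [-3.73544801 -2.63748764 15.89012219]
```

```bash
python3 -m inch '[{"x":-3.7,"y":-2.6,"z":3,"rx":0,"ry":0,"rz":0.3,"jaw":70},{"x":-3.7,"y":-2.6,"z":6,"rx":0,"ry":0,"rz":0.3,"jaw":70},{"x":-3.7,"y":-2.6,"z":9,"rx":0,"ry":0,"rz":0.3,"jaw":70},{"x":-3.7,"y":-2.6,"z":9,"rx":0,"ry":0,"rz":0.3,"jaw":70},{"x":-3.7,"y":-2.6,"z":9,"rx":0,"ry":0,"rz":0.3,"jaw":70}]'
python3 - <<'E'
from h import *
f=vision.grab_frame("wrist");cv2.imwrite("pics/w2.png",f["image"])
print(rel([.631,-.241,.098]))
# predicted clip points
a=.1696;x=np.array([np.sin(a),-np.cos(a),0]);y=np.array([np.cos(a),np.sin(a),0]);o=np.array([.6298,-.2411,.092])
im=f["image"].copy()
for P in[o+x*.034-y*.018+[0,0,.013],o+y*.022+[0,0,.034],o-y*.008+[0,0,.034]]:
    u=proj(f,P)[0];cv2.circle(im,(int(u[0]),int(u[1])),4,(0,255,0),1);print(u)
cv2.imwrite("pics/w2m.png",im)
E
```

```text
time: 4.13
tcp_pos: [0.6287, -0.2349, 0.1668]
ee_rot: [0.272, -3.125, -0.001]
contact_force: [-0.1, -0.1, 0.8]
gripper_width: 0.0641
[ 0.02237447 -0.56787902  7.15594061]
[344.63515107 168.40244789]
[291.1134955  219.24008263]
[332.08928374 219.27557075]
```

View pics/w2m.png

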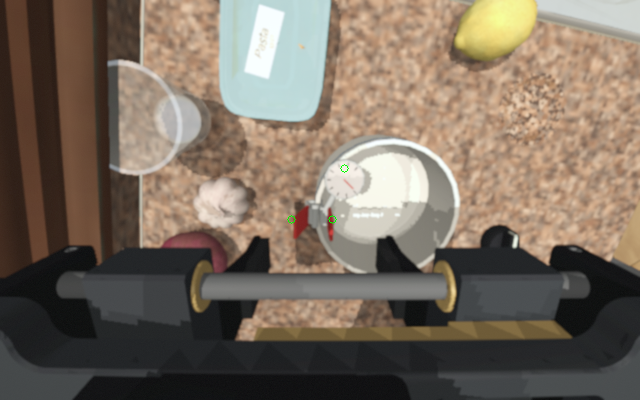

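The tails sit about 5 px lower than predicted, so the clip is at y≈-0.236, which matches the top camera. I'll descend part way and check.

```bash
python3 -m inch '[{"x":0,"y":-0.1,"z":2.5,"rx":0,"ry":0,"rz":0,"jaw":70},{"x":0,"y":-0.1,"z":5,"rx":0,"ry":0,"rz":0,"jaw":70},{"x":0,"y":-0.1,"z":5,"rx":0,"ry":0,"rz":0,"jaw":70},{"x":0,"y":-0.1,"z":5,"rx":0,"ry":0,"rz":0,"jaw":70}]'
python3 - <<'E'
from h import *
f=vision.grab_frame("wrist");
print(rel([.631,-.236,.098]))
cv2.imwrite("pics/w3.png",cv2.resize(f["image"][60:320,180:500],(800,650))[:600])
E
```

```text
time: 4.52
tcp_pos: [0.6304, -0.2361, 0.1202]
ee_rot: [-0.272, 3.128, -0.002]
contact_force: [1.5, -0.1, 0.7]
gripper_width: 0.061
[0.03056093 0.05390496 2.34584733]
```

View pics/w3.png

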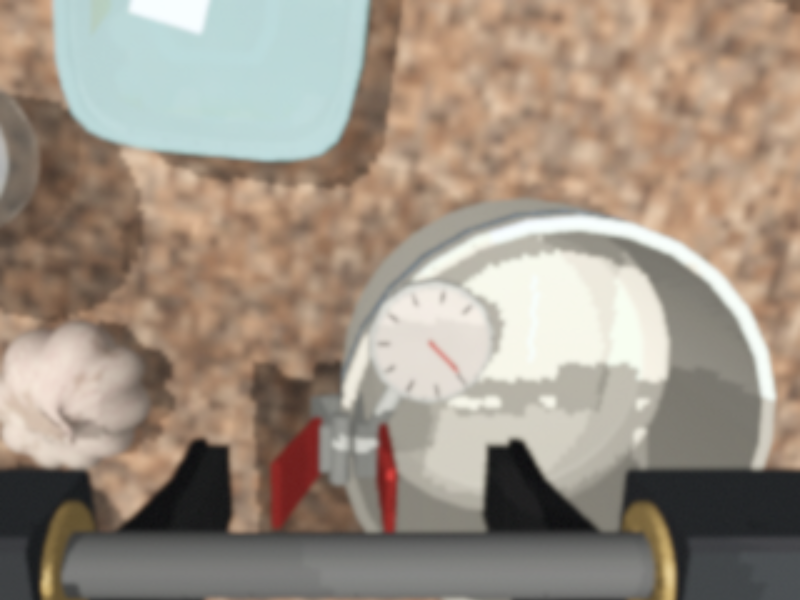

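The tails sit between the fingers with the intended offset, so I'll descend and pinch.

```bash
python3 -m inch '[{"x":0,"y":0,"z":1.5,"rx":0,"ry":0,"rz":0,"jaw":70},{"x":0,"y":0,"z":2.3,"rx":0,"ry":0,"rz":0,"jaw":70},{"x":0,"y":0,"z":2.3,"rx":0,"ry":0,"rz":0,"jaw":70},{"x":0,"y":0,"z":2.3,"rx":0,"ry":0,"rz":0,"jaw":70},{"x":0,"y":0,"z":2.3,"rx":0,"ry":0,"rz":0,"jaw":35},{"x":0,"y":0,"z":2.3,"rx":0,"ry":0,"rz":0,"jaw":25},{"x":0,"y":0,"z":2.3,"rx":0,"ry":0,"rz":0,"jaw":10},{"x":0,"y":0,"z":2.3,"rx":0,"ry":0,"rz":0,"jaw":0},{"x":0,"y":0,"z":2.3,"rx":0,"ry":0,"rz":0,"jaw":0},{"x":0,"y":0,"z":2.3,"rx":0,"ry":0,"rz":0,"jaw":0},{"x":0,"y":0,"z":2.3,"rx":0,"ry":0,"rz":0,"jaw":0},{"x":0,"y":0,"z":2.3,"rx":0,"ry":0,"rz":0,"jaw":0}]'
```

```text
time: 5.57
tcp_pos: [0.6296, -0.2361, 0.095]
ee_rot: [0.271, -3.129, -0.0]
contact_force: [-0.0, -0.3, -1.0]
gripper_width: 0.021
```

```bash
python3 -m inch '[{"x":0,"y":0,"z":-2,"rx":0,"ry":0,"rz":0,"jaw":0},{"x":0,"y":0,"z":-5,"rx":0,"ry":0,"rz":0,"jaw":0},{"x":0,"y":0,"z":-9,"rx":0,"ry":0,"rz":0,"jaw":0},{"x":0,"y":0,"z":-13,"rx":0,"ry":0,"rz":0,"jaw":0},{"x":0,"y":0,"z":-16,"rx":0,"ry":0,"rz":0,"jaw":0},{"x":0,"y":0,"z":-16,"rx":0,"ry":0,"rz":0,"jaw":0},{"x":0,"y":0,"z":-16,"rx":0,"ry":0,"rz":0,"jaw":0}]'
python3 - <<'E'
from h import *
g=vision.grab_frame("top");w=vision.grab_frame("wrist")
cv2.imwrite("pics/w4.png",w["image"]);im=g["image"]
cv2.imwrite("pics/t4.png",im)
out=np.zeros((600,780,3),np.uint8);out[:360,:576]=cv2.resize(w["image"][120:320,160:480],(576,360))
out[365:,:282]=cv2.resize(im[170:260,240:348],(282,235),interpolation=cv2.INTER_CUBIC)
out[365:,290:572]=cv2.resize(im[150:240,385:493],(282,235),interpolation=cv2.INTER_CUBIC)
cv2.imwrite("pics/m4.png",out);s=env.sense();print(s["tcp_pos"],s["gripper_width"])
E
```

```text
time: 6.15
tcp_pos: [0.6306, -0.2362, 0.2578]
ee_rot: [-0.27, 3.125, -0.001]
contact_force: [-0.3, -0.7, -1.7]
gripper_width: 0.0205
[ 0.62896838 -0.23575188  0.25370802] 0.02065829542947658
```

View pics/m4.png

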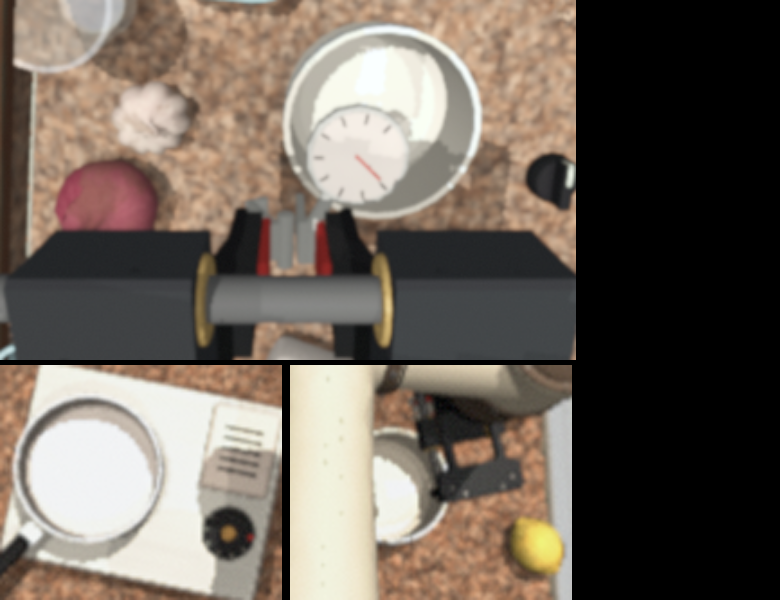

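Run:
```python
from h import *
g=vision.grab_frame("top");w=vision.grab_frame("wrist");s=env.sense();M=R.from_rotvec(s["ee_rot"]).as_matrix()
c=lambda x,y:atz(g,240+x/2.611,170+(y-365)/2.611,.143)
L,Rr,T,B=c(15,470),c(163,470),c(89,397),c(89,543);print(L,Rr,T,B)
print((L+Rr)/2,(T+B)/2,np.linalg.norm(L-Rr),np.linalg.norm(T-B))
D=atz(w,160+358/1.8,120+155/1.8,s["tcp_pos"][2]+.008);print("dial tool",M.T@(D-s["tcp_pos"])*1000)
print(s["tcp_pos"],R.from_rotvec(s["ee_rot"]).as_matrix()[:,0],s["time"])
```

```text
[0.53758677 0.27233393 0.143     ] [0.53343893 0.11366829 0.143     ] [0.61420889 0.19149836 0.143     ] [0.45760344 0.1944008  0.143     ]
[0.53551285 0.19300111 0.143     ] [0.53590616 0.19294958 0.143     ] 0.15871984982482928 0.1566323436557511
dial tool [ 20.83803419 -30.90658873  -7.97218371]
[ 0.62887455 -0.2358878   0.25288654] [-0.98513697 -0.17172605  0.00391329] 6.35
```

```bash
python3 -m inch '[{"x":-0.3,"y":2,"z":0,"rx":0,"ry":0,"rz":0,"jaw":0},{"x":-0.8,"y":6,"z":0,"rx":0,"ry":0,"rz":0,"jaw":0},{"x":-1.3,"y":10,"z":0,"rx":0,"ry":0,"rz":0,"jaw":0},{"x":-1.8,"y":14,"z":0,"rx":0,"ry":0,"rz":0,"jaw":0},{"x":-2.3,"y":18,"z":0,"rx":0,"ry":0,"rz":0,"jaw":0},{"x":-2.9,"y":22,"z":0,"rx":0,"ry":0,"rz":0,"jaw":0},{"x":-3.4,"y":26,"z":0,"rx":0,"ry":0,"rz":0,"jaw":0},{"x":-3.9,"y":30,"z":0,"rx":0,"ry":0,"rz":0,"jaw":0},{"x":-4.4,"y":34,"z":0,"rx":0,"ry":0,"rz":0,"jaw":0},{"x":-5,"y":38,"z":0,"rx":0,"ry":0,"rz":0,"jaw":0},{"x":-5.5,"y":41,"z":0,"rx":0,"ry":0,"rz":0,"jaw":0},{"x":-5.7,"y":43.5,"z":0,"rx":0,"ry":0,"rz":0,"jaw":0},{"x":-5.7,"y":43.5,"z":0,"rx":0,"ry":0,"rz":0,"jaw":0},{"x":-5.7,"y":43.5,"z":0,"rx":0,"ry":0,"rz":0,"jaw":0},{"x":-5.7,"y":43.5,"z":0,"rx":0,"ry":0,"rz":0,"jaw":0}]'
python3 - <<'E'
from h import *
w=vision.grab_frame("wrist");print(rel([.61,.203,.215]))
cv2.imwrite("pics/w5.png",cv2.resize(w["image"][40:300,160:500],(785,600)))
C=[.536,.193]
for r in(.08,.076):
  u=proj(w,[[C[0]+r*np.cos(t),C[1]+r*np.sin(t),.143] for t in np.linspace(-3.1,3.1,60)])
  cv2.polylines(w["image"],[u.astype(np.int32)],False,(0,255,0),1)
cv2.imwrite("pics/w5.png",cv2.resize(w["image"][40:300,160:500],(785,600)))
E
```

```text
time: 7.6
tcp_pos: [0.6108, 0.2017, 0.2539]
ee_rot: [0.271, -3.128, 0.002]
contact_force: [-0.6, -0.2, -0.2]
gripper_width: 0.0205
[0.06027849 0.19571449 3.9333573 ]
```

View pics/w5.png

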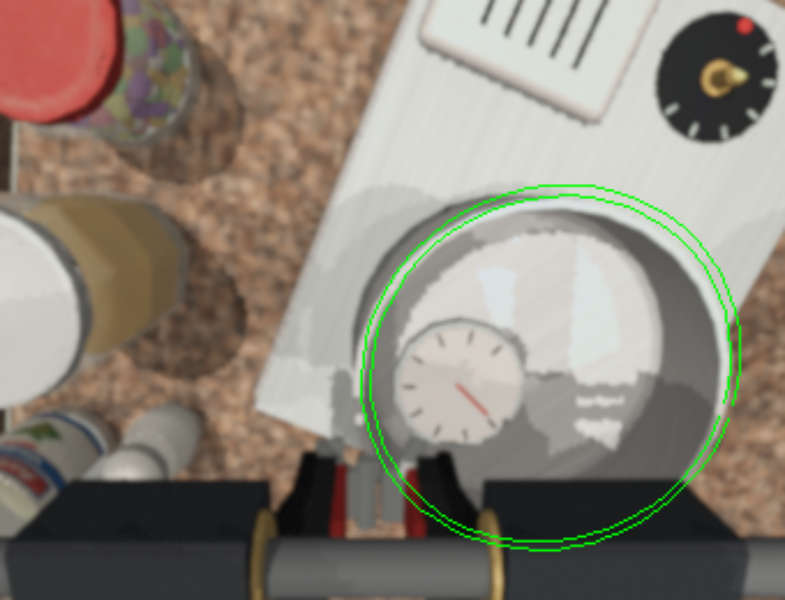

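The wrist view puts the pan's far rim about 3 mm further out than the top view does. I'll aim between the two and descend, watching the force.

```bash
python3 -m inch '[{"x":-0.1,"y":0.1,"z":2.5,"rx":0,"ry":0,"rz":0,"jaw":0},{"x":-0.1,"y":0.1,"z":5,"rx":0,"ry":0,"rz":0,"jaw":0},{"x":-0.1,"y":0.1,"z":7,"rx":0,"ry":0,"rz":0,"jaw":0},{"x":-0.1,"y":0.1,"z":7,"rx":0,"ry":0,"rz":0,"jaw":0},{"x":-0.1,"y":0.1,"z":7,"rx":0,"ry":0,"rz":0,"jaw":0}]'
python3 - <<'E'
from h import *
w=vision.grab_frame("wrist");s=env.sense();print(s["tcp_pos"],rel([.612,.2035,.159]),s["contact_force"])
cv2.imwrite("pics/w6.png",cv2.resize(w["image"][140:300,200:410],(787,600),interpolation=cv2.INTER_CUBIC))
E
```

```text
time: 8.07
tcp_pos: [0.6119, 0.2017, 0.1845]
ee_rot: [0.269, -3.128, 0.003]
contact_force: [0.3, -0.4, 0.6]
gripper_width: 0.0208
[0.61280605 0.20242382 0.18616779] [0.06420235 0.12133768 2.71663754] [0.09939628 0.74434904 0.0608266 ]
```

View pics/w6.png

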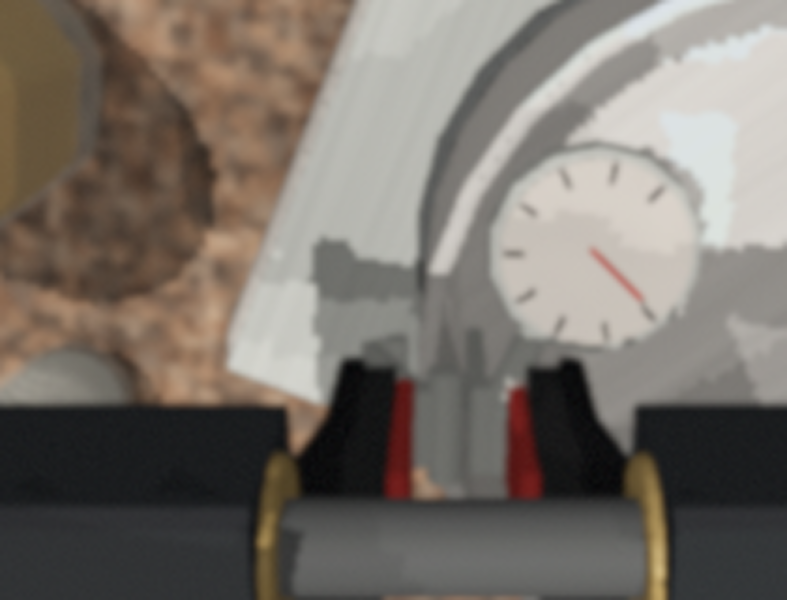

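Run:
```python
from h import *
from scipy.optimize import least_squares
w=vision.grab_frame("wrist");im=cv2.cvtColor(w["image"],cv2.COLOR_BGR2GRAY).astype(np.float32)
s=env.sense();M=R.from_rotvec(s["ee_rot"]).as_matrix()
C=np.array([.539,.196]);pts=[]
rs=np.arange(.070,.090,.0005)
for t in np.radians(np.arange(-70,5,5)):
    u=proj(w,[[C[0]+r*np.cos(t),C[1]+r*np.sin(t),.143] for r in rs]).astype(np.float32)
    p=cv2.remap(im,u[:,0].copy()[None],u[:,1].copy()[None],cv2.INTER_LINEAR)[0]
    g=np.diff(p); a=np.argmax(g);b=a+np.argmin(g[a:a+14])
    print(round(np.degrees(t)),rs[a]*1e3,rs[b]*1e3,p[::4].astype(int))
```

```text
-70 80.00000000000001 86.50000000000003 [176 171 182 224 184 137 197 205 217 216]
-65 82.00000000000001 88.00000000000003 [178 175 195 224 174 120 148 196 207 216]
-60 84.50000000000001 86.50000000000003 [175 174 195 224 179 122 121 118 196 201]
-55 85.50000000000001 87.50000000000003 [174 176 187 223 206 125 123 112 146 193]
-50 87.50000000000003 89.00000000000003 [174 175 193 221 190 124 124 122  97 146]
-45 88.00000000000003 89.00000000000003 [142 145 155 212 202 125 124 123 105 123]
-40 89.00000000000003 89.00000000000003 [141 144 157 211 207 126 125 124 110  94]
-35 89.00000000000003 89.00000000000003 [133 138 153 208 206 126 124 123 111  92]
-30 89.00000000000003 89.00000000000003 [121 120 125 193 209 140 124 122 104  92]
-25 88.50000000000003 89.00000000000003 [133 121 123 184 198 130 123 121 100 108]
-20 88.00000000000003 89.00000000000003 [194 141 122 182 196 139 121 115  90 129]
-15 86.50000000000003 89.00000000000003 [188 149 120 167 203 152 118 105 112 183]
-10 85.00000000000001 87.50000000000003 [182 136 124 174 203 145 111  93 165 184]
-5 83.00000000000001 88.50000000000003 [136 122 122 151 197 168  97 170 183 184]
0 81.50000000000001 84.50000000000001 [122 121 113 115 123 101 100 112 113 112]
```

```bash
python3 -m inch '[{"x":-0.2,"y":0,"z":0,"rx":0,"ry":0,"rz":0,"jaw":0},{"x":-0.2,"y":0,"z":0.5,"rx":0,"ry":0,"rz":0,"jaw":0},{"x":-0.2,"y":0,"z":1,"rx":0,"ry":0,"rz":0,"jaw":0},{"x":-0.2,"y":0,"z":1.5,"rx":0,"ry":0,"rz":0,"jaw":0},{"x":-0.2,"y":0,"z":1.8,"rx":0,"ry":0,"rz":0,"jaw":0},{"x":-0.2,"y":0,"z":1.8,"rx":0,"ry":0,"rz":0,"jaw":0},{"x":-0.2,"y":0,"z":1.8,"rx":0,"ry":0,"rz":0,"jaw":0}]'
```

```text
time: 8.75
tcp_pos: [0.6138, 0.2036, 0.1668]
ee_rot: [0.271, -3.129, 0.001]
contact_force: [-0.8, 0.6, -0.3]
gripper_width: 0.0205
```

```bash
python3 -m inch '[{"x":0,"y":0,"z":0.4,"rx":0,"ry":0,"rz":0,"jaw":0},{"x":0,"y":0,"z":0.8,"rx":0,"ry":0,"rz":0,"jaw":0},{"x":0,"y":0,"z":0.8,"rx":0,"ry":0,"rz":0,"jaw":0},{"x":0,"y":0,"z":0.8,"rx":0,"ry":0,"rz":0,"jaw":0}]'
```

```text
time: 9.08
tcp_pos: [0.6138, 0.2036, 0.1588]
ee_rot: [0.271, -3.129, 0.001]
contact_force: [-0.1, 0.1, -0.5]
gripper_width: 0.0205
```

```bash
python3 -m inch '[{"x":0,"y":0,"z":0,"rx":0,"ry":0,"rz":0,"jaw":30},{"x":0,"y":0,"z":0,"rx":0,"ry":0,"rz":0,"jaw":40},{"x":0,"y":0,"z":0,"rx":0,"ry":0,"rz":0,"jaw":55},{"x":0,"y":0,"z":0,"rx":0,"ry":0,"rz":0,"jaw":65},{"x":0,"y":0,"z":0,"rx":0,"ry":0,"rz":0,"jaw":65},{"x":0,"y":0,"z":0,"rx":0,"ry":0,"rz":0,"jaw":65},{"x":0,"y":0,"z":-2,"rx":0,"ry":0,"rz":0,"jaw":65},{"x":0,"y":0,"z":-5,"rx":0,"ry":0,"rz":0,"jaw":65},{"x":0,"y":0,"z":-8,"rx":0,"ry":0,"rz":0,"jaw":65},{"x":0,"y":0,"z":-10,"rx":0,"ry":0,"rz":0,"jaw":65},{"x":0,"y":-3,"z":-10,"rx":0,"ry":0,"rz":0,"jaw":65},{"x":0,"y":-6,"z":-10,"rx":0,"ry":0,"rz":0,"jaw":65},{"x":0,"y":-6,"z":-10,"rx":0,"ry":0,"rz":0,"jaw":65}]'
python3 - <<'E'
from h import *
w=vision.grab_frame("wrist");g=vision.grab_frame("scene");t=vision.grab_frame("top")
out=np.zeros((600,800,3),np.uint8)
out[:375,:600]=cv2.resize(w["image"][0:400],(600,375))
out[380:600,:260]=cv2.resize(g["image"][160:270,210:340],(260,220),interpolation=cv2.INTER_CUBIC)
out[380:600,270:530]=cv2.resize(t["image"][165:275,225:355],(260,220),interpolation=cv2.INTER_CUBIC)
cv2.imwrite("pics/m7.png",out)
cv2.imwrite("pics/w7.png",w["image"]);np.savez("w7.npz",**{k:np.array(w[k]) for k in("K","dist_coeffs","cam_to_world")})
s=env.sense();print(s["tcp_pos"],s["time"])
for f in(w,g,t):
  for q in("thermometer","pan","red_dot"): print(q,[(np.round(x["location"],3),x["score"]) for x in nets.spot_in(f,q)[:1]])
E
```

```text
time: 10.17
tcp_pos: [0.6246, 0.141, 0.2601]
ee_rot: [-0.265, 3.13, -0.001]
contact_force: [0.2, 0.5, 0.3]
gripper_width: 0.0565
[0.62425566 0.14433913 0.25919006] 10.3167
thermometer [(array([0.604, 0.179, 0.163]), 0.72)]
pan [(array([0.544, 0.174, 0.078]), 0.84)]
red_dot [(array([0.546, 0.073, 0.059]), 0.88)]
thermometer [(array([0.606, 0.198, 0.164]), 0.5)]
pan [(array([0.537, 0.213, 0.097]), 0.93)]
red_dot [(array([0.476, 0.083, 0.056]), 0.74)]
thermometer [(array([0.613, 0.207, 0.159]), 0.55)]
pan [(array([0.525, 0.218, 0.078]), 0.89)]
red_dot [(array([0.494, 0.073, 0.054]), 0.56)]
```

View pics/m7.png

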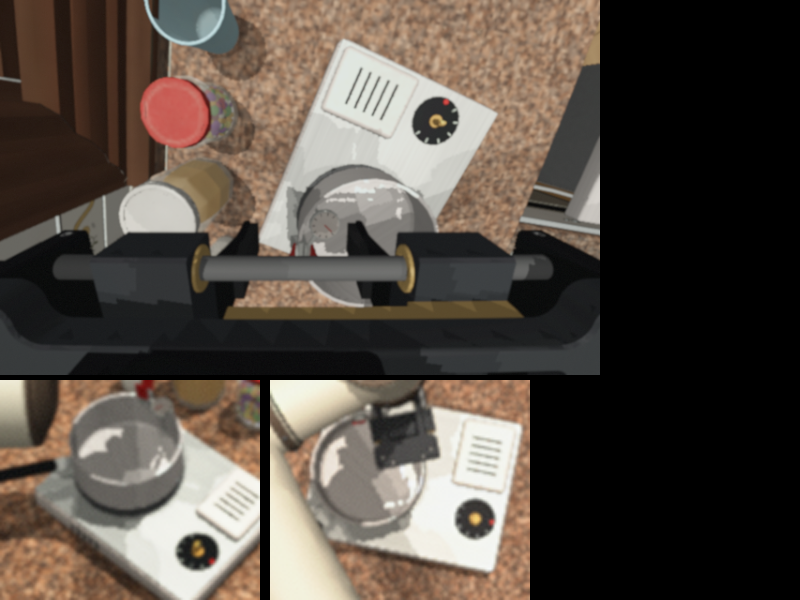

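The thermometer is on the pan's far rim, at about (303,245) in the wrist panel, with its dial at (323,225) inside the pan. The pan and cooker look undisturbed. On to the knob: I'll hover beside it.

Run:
```python
from h import *
print(rel([.408,-.14,.2]))
```

```text
[ 26.2116267  -24.33948995   5.91794551]
```

```bash
python3 -m inch '[{"x":2.6,"y":-2.4,"z":0.2,"rx":0,"ry":0,"rz":0,"jaw":65},{"x":5.2,"y":-4.8,"z":0.5,"rx":0,"ry":0,"rz":1,"jaw":65},{"x":8,"y":-7.4,"z":1,"rx":0,"ry":0,"rz":2,"jaw":65},{"x":10.8,"y":-10,"z":1.5,"rx":0,"ry":0,"rz":3,"jaw":65},{"x":13.6,"y":-12.6,"z":2,"rx":0,"ry":0,"rz":4,"jaw":65},{"x":16.4,"y":-15.2,"z":3,"rx":0,"ry":0,"rz":5,"jaw":65},{"x":19.2,"y":-17.8,"z":4,"rx":0,"ry":0,"rz":6,"jaw":65},{"x":22,"y":-20.4,"z":5,"rx":0,"ry":0,"rz":6,"jaw":65},{"x":24.4,"y":-22.6,"z":6,"rx":0,"ry":0,"rz":6,"jaw":65},{"x":26.2,"y":-24.3,"z":6,"rx":0,"ry":0,"rz":6,"jaw":65},{"x":26.2,"y":-24.3,"z":6,"rx":0,"ry":0,"rz":6,"jaw":65},{"x":26.2,"y":-24.3,"z":6,"rx":0,"ry":0,"rz":6,"jaw":65},{"x":26.2,"y":-24.3,"z":6,"rx":0,"ry":0,"rz":6,"jaw":65}]'
python3 - <<'E'
from h import *
w=vision.grab_frame("wrist");s=env.sense();M=R.from_rotvec(s["ee_rot"]).as_matrix();print(s["tcp_pos"],M[:,0])
cv2.imwrite("pics/w8.png",w["image"])
r=nets.cut_out(w,"knob");
for x in r[:2]:
    m=x["region"];ys,xs=np.nonzero(m);print(x["score"],m.sum(),xs.min(),xs.max(),ys.min(),ys.max(),xs.mean(),ys.mean())
m=r[0]["region"];ys,xs=np.nonzero(m);g=cv2.cvtColor(w["image"],cv2.COLOR_BGR2GRAY)
y0,y1,x0,x1=ys.min()-6,ys.max()+7,xs.min()-6,xs.max()+7
for row in g[y0:y1:2,x0:x1:2]: print(' '.join('%3d'%v for v in row))
print(y0,x0)
E
```

```text
time: 11.85
tcp_pos: [0.4087, -0.1398, 0.1997]
ee_rot: [-0.107, 3.138, -0.0]
contact_force: [-0.2, -0.0, 0.0]
gripper_width: 0.0564
[ 0.40883382 -0.1394603   0.19961175] [-0.99763899 -0.06866568 -0.00121098]
0.68 972 311 345 109 145 327.60493827160496 126.56893004115226
0.53 1799 0 69 231 277 28.66814897165092 250.7715397443024
125 133 131 136 140 137 143 152 144 134 128 135 140 139 134 130 128 131 134 135 127 112 107 108
138 144 136 132 131 135 143 150 140 129 119 120 124 127 130 134 141 140 135 137 132 123 119 120
146 146 135 123 124 138 144 146 150 142 129 129 129 135 129 130 141 139 132 135 136 131 132 137
140 137 136 137 138 140 140 137 128 106 161 181  95  81  88 112 133 134 129 133 135 135 138 145
133 132 141 150 150 141 123  78  45  57 179 205  98  33  39  52  99 132 143 136 134 136 135 139
132 132 145 153 150 128  73  42  46  52 167 209 113  38  46  52  41  75 139 139 131 127 120 123
144 147 156 145 127  74  44  54  50  49 156 210 124  35  43  58  55  41  99 134 124 113 107 115
146 155 158 128  79  46  58  57  51  43 147 212 141  41  43  57  58  54  43  98 125 112 102 115
12
[... 937 characters left out ...]
  77 117 134 137 133
134 130 125 121 115  88  42  40  41  37  34  42  43  42  31  26  32  43  80  98 125 140 141 134
131 125 117 113 116 113  87  52  34  34  33  41  42  39  33  22  37  77 117 118 120 135 136 126
125 112 105 100 104 113 118 111  85  50  40  39  40  37  39  52  70 106 122 107 107 123 126 119
117 102  95  94  94 105 119 128 120 108 107  74  67  68  69  73  75 107 115 101 100 112 116 118
115  97  90  92  97 108 124 138 124 112 121 128 132 124  98  89 100 110 112 104 106 114 114 115
116  99  89  91 103 113 128 141 126 108 106 127 138 131 122 121 126 118 112 114 116 119 118 114
118 106  91  89  99 109 116 121 115 108 104 118 126 123 122 125 129 117 112 120 121 120 123 117
103 305
```

Run:
```python
from h import *
w=vision.grab_frame("wrist");s=env.sense();M=R.from_rotvec(s["ee_rot"]).as_matrix()
q=lambda u,v,z:(M.T@(atz(w,u,v,z)-s["tcp_pos"])*1000).round(1)
print("tip",q(326.4,108.7,.033),"line end",q(327.4,124.5,.033))
for z in(.010,.017): print("skirt L,R,",z,q(310.8,127,z),q(345.3,127,z),q(328,109,z),q(328,145,z))
A=atz(w,326.4,108.7,.033);B=atz(w,327.4,124.5,.033);d=(A-B)/np.linalg.norm(A-B);c=A-d*.019;print("centre",c,np.degrees(np.arctan2(d[1],d[0])),np.linalg.norm(A-B))
print("rel",rel([c[0],c[1],.2]),s["time"])
t=vision.grab_frame("top")
for x in nets.cut_out(t,"knob")[:2]:
    ys,xs=np.nonzero(x["region"]);print(x["score"],xs.min(),xs.max(),ys.min(),ys.max(),atz(t,xs.mean(),ys.mean(),.02))
```

```text
tip [  4.9 -87.1 166.4] line end [  6.  -70.7 166.4]
skirt L,R, 0.01 [-12.8 -67.4 189.4] [ 27.2 -67.4 189.4] [  7.  -87.4 189.4] [  7.2 -46.8 189.4]
skirt L,R, 0.017 [-12.6 -67.7 182.4] [ 26.7 -67.6 182.4] [  6.9 -87.2 182.4] [  7.1 -47.4 182.4]
centre [ 0.40740285 -0.20759139  0.033     ] -82.10804124745141 0.016372115158413494
rel [ 0.61242951 -6.81237525 -0.06050325] 12.0
0.66 220 302 181 266 [0.52864515 0.22241765 0.02      ]
0.34 240 350 168 256 [0.52936046 0.10498034 0.02      ]
```

```bash
python3 -m inch '[{"x":0.3,"y":-3,"z":1,"rx":0,"ry":0,"rz":-2,"jaw":65},{"x":0.6,"y":-6.8,"z":3,"rx":0,"ry":0,"rz":-4,"jaw":65},{"x":0.6,"y":-6.8,"z":7,"rx":0,"ry":0,"rz":-4,"jaw":50},{"x":0.6,"y":-6.8,"z":11,"rx":0,"ry":0,"rz":-4,"jaw":50},{"x":0.6,"y":-6.8,"z":14,"rx":0,"ry":0,"rz":-4,"jaw":50},{"x":0.6,"y":-6.8,"z":16.5,"rx":0,"ry":0,"rz":-4,"jaw":50},{"x":0.6,"y":-6.8,"z":17.5,"rx":0,"ry":0,"rz":-4,"jaw":50},{"x":0.6,"y":-6.8,"z":17.5,"rx":0,"ry":0,"rz":-4,"jaw":50},{"x":0.6,"y":-6.8,"z":17.5,"rx":0,"ry":0,"rz":-4,"jaw":50}]'
```

```text
time: 12.85
tcp_pos: [0.407, -0.2079, 0.0239]
ee_rot: [0.218, -3.133, 0.0]
contact_force: [-0.8, 0.1, 0.0]
gripper_width: 0.0434
```

```bash
python3 -m inch '[{"x":0,"y":0,"z":0.45,"rx":0,"ry":0,"rz":0,"jaw":50},{"x":0,"y":0,"z":0.45,"rx":0,"ry":0,"rz":0,"jaw":30},{"x":0,"y":0,"z":0.45,"rx":0,"ry":0,"rz":0,"jaw":15},{"x":0,"y":0,"z":0.45,"rx":0,"ry":0,"rz":0,"jaw":5},{"x":0,"y":0,"z":0.45,"rx":0,"ry":0,"rz":0,"jaw":0},{"x":0,"y":0,"z":0.45,"rx":0,"ry":0,"rz":0,"jaw":0},{"x":0,"y":0,"z":0.45,"rx":0,"ry":0,"rz":0,"jaw":0},{"x":0,"y":0,"z":0.45,"rx":0,"ry":0,"rz":0,"jaw":0}]'
```

```text
time: 13.52
tcp_pos: [0.4068, -0.2082, 0.02]
ee_rot: [-0.216, 3.134, -0.0]
contact_force: [0.6, 1.5, 2.2]
gripper_width: 0.0098
```

The knob is gripped (opening 9.8 mm). I'll lift it and hover beside the spindle, in the same relative geometry as the knob measurement so camera bias cancels.

```bash
python3 -m inch '[{"x":0,"y":0,"z":-2,"rx":0,"ry":0,"rz":0,"jaw":0},{"x":0,"y":0,"z":-6,"rx":0,"ry":0,"rz":0,"jaw":0},{"x":0,"y":0,"z":-10,"rx":0,"ry":0,"rz":0,"jaw":0},{"x":0,"y":0,"z":-14,"rx":0,"ry":0,"rz":0,"jaw":0},{"x":-1,"y":2,"z":-17,"rx":0,"ry":0,"rz":2,"jaw":0},{"x":-2,"y":5,"z":-20,"rx":0,"ry":0,"rz":5,"jaw":0},{"x":-3.5,"y":9,"z":-21.5,"rx":0,"ry":0,"rz":8,"jaw":0},{"x":-5,"y":12.6,"z":-22.4,"rx":0,"ry":0,"rz":11,"jaw":0},{"x":-6.5,"y":16.4,"z":-22.4,"rx":0,"ry":0,"rz":14,"jaw":0},{"x":-8,"y":20.2,"z":-22.4,"rx":0,"ry":0,"rz":17,"jaw":0},{"x":-9.5,"y":24,"z":-22.4,"rx":0,"ry":0,"rz":19.6,"jaw":0},{"x":-11,"y":27.8,"z":-22.4,"rx":0,"ry":0,"rz":19.6,"jaw":0},{"x":-12,"y":30.3,"z":-22.4,"rx":0,"ry":0,"rz":19.6,"jaw":0},{"x":-12,"y":30.3,"z":-22.4,"rx":0,"ry":0,"rz":19.6,"jaw":0},{"x":-12,"y":30.3,"z":-22.4,"rx":0,"ry":0,"rz":19.6,"jaw":0},{"x":-12,"y":30.3,"z":-22.4,"rx":0,"ry":0,"rz":19.6,"jaw":0},{"x":-12,"y":30.3,"z":-22.4,"rx":0,"ry":0,"rz":19.6,"jaw":0}]'
python3 - <<'E'
from h import *
w=vision.grab_frame("wrist");s=env.sense();M=R.from_rotvec(s["ee_rot"]).as_matrix();print(s["tcp_pos"],M[:,0],s["gripper_width"])
cv2.imwrite("pics/w9.png",w["image"])
im=w["image"];hsv=cv2.cvtColor(im,cv2.COLOR_BGR2HSV)
cen=proj(w,[.4644,.044,.077])[0];print("pred",cen)
x,y=cen.astype(int);sub=np.s_[y-40:y+40,x-40:x+40]
h=hsv[sub]
brass=((h[...,0]>10)&(h[...,0]<32)&(h[...,1]>110)&(h[...,2]>90)).astype(np.uint8)
red=(((h[...,0]<7)|(h[...,0]>172))&(h[...,1]>140)&(h[...,2]>90)).astype(np.uint8)
blk=(h[...,2]<70).astype(np.uint8)
for n,m in(("brass",brass),("red",red),("blk",blk)):
    k,l,st,ce=cv2.connectedComponentsWithStats(m)
    for i in np.argsort(-st[1:,4])[:2]+1: print(n,st[i]+[x-40,y-40,0,0,0],ce[i]+[x-40,y-40])
out=cv2.resize(im[y-45:y+45,x-60:x+60],(800,600),interpolation=cv2.INTER_CUBIC);cv2.imwrite("pics/w9c.png",out);print(x-60,y-45)
E
```

```text
time: 14.93
tcp_pos: [0.4834, 0.1075, 0.2436]
ee_rot: [-0.322, -3.124, 0.001]
contact_force: [-0.8, -0.2, -0.4]
gripper_width: 0.0099
[0.48345556 0.10740937 0.24373704] [-9.78921337e-01  2.04237544e-01  2.03157917e-04] 0.009581857391196656
pred [326.82435762 129.18628556]
brass [319 125  16  15 165] [326.24848485 131.72121212]
red [324 106   7   6  30] [327.1        108.33333333]
blk [ 302  107   50   50 1580] [325.5        131.53797468]
266 84
```

View pics/w9c.png

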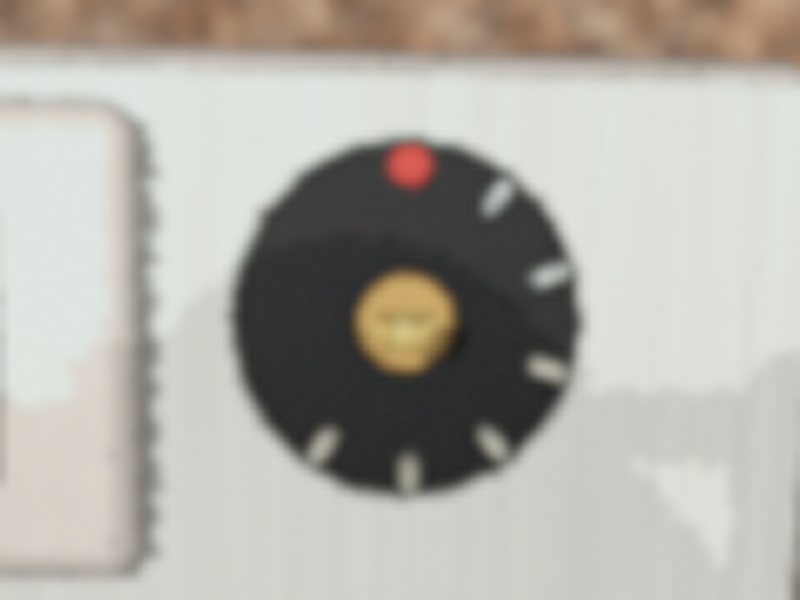

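The picture shows the spindle's D top at about (406,329) in the crop, with its flat facing the red dot at (410,165), straight up. So the tool yaw already matches.

Run:
```python
from h import *
w=vision.grab_frame("wrist");s=env.sense();M=R.from_rotvec(s["ee_rot"]).as_matrix()
q=lambda u,v,z:(M.T@(atz(w,u,v,z)-s["tcp_pos"])*1000).round(1)
c=lambda x,y:(266+x/6.667-.4,84+y/6.667-.4)
print("tip",q(*c(406,329),.077),"collar",q(*c(406,322),.058),"disc",q(*c(406,318),.056),"dot",q(*c(410,165),.056))
print("flat ends",q(*c(378,318),.077),q(*c(435,318),.077))
print(s["tcp_pos"],np.degrees(np.arctan2(M[1,0],M[0,0])),atz(w,*c(406,329),.077))
```

```text
tip [  5.3 -62.1 166.8] collar [  5.5 -62.3 185.8] disc [  5.6 -62.9 187.8] dot [  6.2 -88.3 187.8]
flat ends [  0.7 -63.8 166.8] [ 10.  -63.8 166.8]
[0.48354772 0.10742169 0.24383137] 168.2058724255106 [0.46569033 0.04774367 0.077     ]
```

```bash
python3 -m inch '[{"x":0.3,"y":-3,"z":0,"rx":0,"ry":0,"rz":0,"jaw":0},{"x":0.5,"y":-6.3,"z":1,"rx":0,"ry":0,"rz":0,"jaw":0},{"x":0.5,"y":-6.3,"z":4,"rx":0,"ry":0,"rz":0,"jaw":0},{"x":0.5,"y":-6.3,"z":8,"rx":0,"ry":0,"rz":0,"jaw":0},{"x":0.5,"y":-6.3,"z":11,"rx":0,"ry":0,"rz":0,"jaw":0},{"x":0.5,"y":-6.3,"z":13,"rx":0,"ry":0,"rz":0,"jaw":0},{"x":0.5,"y":-6.3,"z":13.5,"rx":0,"ry":0,"rz":0,"jaw":0},{"x":0.5,"y":-6.3,"z":13.5,"rx":0,"ry":0,"rz":0,"jaw":0},{"x":0.5,"y":-6.3,"z":13.5,"rx":0,"ry":0,"rz":0,"jaw":0}]'
python3 - <<'E'
from h import *
s=env.sense();M=R.from_rotvec(s["ee_rot"]).as_matrix()
T=np.array([.48355,.10742,.2438])+M@np.array([.0054,-.0631,0]);print(T,rel([T[0],T[1],.0965]),s["contact_force"],s["gripper_width"])
E
```

```text
time: 15.78
tcp_pos: [0.4671, 0.0477, 0.1098]
ee_rot: [0.32, 3.123, 0.001]
contact_force: [-0.1, 0.3, -1.2]
gripper_width: 0.0095
[0.46545251 0.04673023 0.24374828] [ 0.14416034 -0.13082837  1.33086432] [-0.06536372  0.34631321 -1.17610773] 0.00954194134375558
```

```bash
python3 -m inch '[{"x":0.14,"y":-0.13,"z":0.6,"rx":0,"ry":0,"rz":0,"jaw":0},{"x":0.14,"y":-0.13,"z":1.2,"rx":0,"ry":0,"rz":0,"jaw":0},{"x":0.14,"y":-0.13,"z":1.5,"rx":0,"ry":0,"rz":0,"jaw":0},{"x":0.14,"y":-0.13,"z":1.7,"rx":0,"ry":0,"rz":0,"jaw":0},{"x":0.14,"y":-0.13,"z":1.7,"rx":0,"ry":0,"rz":0,"jaw":0},{"x":0.14,"y":-0.13,"z":1.7,"rx":0,"ry":0,"rz":0,"jaw":0}]'
```

```text
time: 16.28
tcp_pos: [0.4652, 0.0471, 0.092]
ee_rot: [0.32, 3.124, 0.001]
contact_force: [1.7, 0.5, -1.2]
gripper_width: 0.0095
```

Engaged 5 mm with no force. On down to home.

```bash
python3 -m inch '[{"x":0,"y":0,"z":0.4,"rx":0,"ry":0,"rz":0,"jaw":0},{"x":0,"y":0,"z":0.8,"rx":0,"ry":0,"rz":0,"jaw":0},{"x":0,"y":0,"z":0.95,"rx":0,"ry":0,"rz":0,"jaw":0},{"x":0,"y":0,"z":0.95,"rx":0,"ry":0,"rz":0,"jaw":0},{"x":0,"y":0,"z":0.95,"rx":0,"ry":0,"rz":0,"jaw":0}]'
```

```text
time: 16.7
tcp_pos: [0.4653, 0.0472, 0.0827]
ee_rot: [0.319, 3.124, 0.001]
contact_force: [1.8, -0.2, 2.9]
gripper_width: 0.0098
```

A spring start force of about 4 N at z=0.083 means it is home. Pressing now.

```bash
python3 -m inch '[{"x":0,"y":0,"z":0,"rx":0,"ry":0,"rz":0,"jaw":0},{"x":0,"y":0,"z":0,"rx":0,"ry":0,"rz":0,"jaw":0},{"x":0,"y":0,"z":0.3,"rx":0,"ry":0,"rz":0,"jaw":0},{"x":0,"y":0,"z":0.5,"rx":0,"ry":0,"rz":0,"jaw":0},{"x":0,"y":0,"z":0.65,"rx":0,"ry":0,"rz":0,"jaw":0},{"x":0,"y":0,"z":0.65,"rx":0,"ry":0,"rz":0,"jaw":0},{"x":0,"y":0,"z":0.65,"rx":0,"ry":0,"rz":0,"jaw":0},{"x":0,"y":0,"z":0.65,"rx":0,"ry":0,"rz":0,"jaw":0}]'
```

```text
time: 17.37
tcp_pos: [0.4654, 0.0471, 0.0767]
ee_rot: [0.319, 3.123, 0.001]
contact_force: [0.6, 2.2, 8.8]
gripper_width: 0.0098
```

Run:
```python
from h import *
for n in("scene","top"):
    f=vision.grab_frame(n)
    for q in("thermometer","pan","bowl","knob"): print(n,q,[(np.round(x["location"],3).tolist(),round(x["score"],2)) for x in nets.spot_in(f,q)[:1]])
s=env.sense();print(s["time"],s["tcp_pos"],s["contact_force"],s["gripper_width"])
env.job_done()
```

```text
scene thermometer []
scene pan [([0.51, 0.195, 0.079], 0.61)]
scene bowl [([0.588, -0.244, 0.031], 0.74)]
scene knob [([0.455, 0.032, 0.072], 0.48)]
top thermometer [([0.604, 0.184, 0.167], 0.53)]
top pan [([0.527, 0.213, 0.077], 0.95)]
top bowl [([0.576, -0.25, 0.004], 0.67)]
top knob []
17.8667 [0.46536638 0.04711762 0.07670269] [1.13368181 0.58501247 8.80961207] 0.009574676867063921
the job is handed in; nothing more can be done
```

The cooker is ready and the job is handed in, at about 17.9 s of the 56 s allowed. No verdict was reported.

**Thermometer:** I took it off the bowl, clipped it on the pan's far rim with the stem inside, and let go. The clip went on with almost no force.

**Knob:** I turned it to match the spindle flat and it slid on freely. At home height the spring pushed back with about 4 N. I pressed it a further 6 mm and about 10 N built up, which matches the end of the spring's travel. The gripper is still holding it pressed down.

**Last checks:**
- **Thermometer:** The top camera's network still found it at the pan rim, at about (0.604, 0.184, 0.167). The scene camera missed it because the arm was in the way.
- **Pan and bowl:** The bowl's estimated position changed by 4–6 mm and the pan's top-camera estimate by about 4 mm, close to the network's error. The scene camera's pan estimate had shifted by about 3 cm; I put this down to the arm hiding part of the pan.
- **Knob:** The top camera did not find it under the gripper. The scene camera put it about 1–2 cm from the spindle, with a low score. I relied on the forces and heights above instead.
- **Jars:** I did not re-measure the jars, the beaker or the salt shaker at the end. The arm's reported forces stayed small throughout.

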